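# Level the draining stand and hold up the grooming caddy

### The arm

A 6-joint arm with a two-finger parallel gripper is mounted at the origin on the work surface. World frame = base frame: x ahead of the robot, y to its left, z up, the work surface at z = 0. Lengths are in mm, angles in rad, forces in N, time in s.
With the tool pointing down it reaches from about 350 to 775 mm from the base axis. Payload 7.3 kg.
Tool frame: the origin (TCP) lies on the front face of the gripper's body, between the roots of the fingers; the fingertips stand 66 mm ahead of it and the grasp point (between the pads) lies 47 mm ahead of it (bot.tip_extent is the distance from the TCP to the fingertips, in mm); z points along the fingers, y is the line along which they close (so a half turn about z gives the same grasp; the last joint's range is limited). The gripper opens to 92 mm and grips with 3 to 60 N. Pads are 19 mm wide; open, the fingers measure 130 mm over their backs; the gripper's body (75 mm by 190 mm) begins 47 mm behind the grasp point.
Start: joints at [-1.363, 0.342, 1.524, -0, 1.275, -0.146], TCP at [181.916, -492.489, 292.241] pointing down, gripper open.
Joint ranges: [-2.53, 2.53], [-0.77, 2.02], [0.04, 2.7], [-1, 4.14], [0.28, 2.66], [-3.11, 3.11]. Speed limits (rad/s): [2.57, 2.57, 3.14, 3.14, 3.14, 3.14].

### API

Orientations are given as [roll, pitch, yaw] about the fixed x, y, z axes, in that order (R = Rz(yaw) Ry(pitch) Rx(roll)).
In Python, from plant import readout, viewer, order, bot gives the robot as it stands.
- The arm moves only by the shell command python3 -m creep 'ROWS'. ROWS is text: rows parted by semicolons, each of 7 numbers parted by spaces: the shift along the world's x, y, z in m, then the turn, a rotation vector about the world's x, y, z in rad, then the opening in per cent of the stroke, from 0 (shut) to 100 (fully open). A call has 1 to 8 rows; each row shifts and turns the commanded pose from where the row before left it; what a row does not reach is not made up. A row lasts 1/12 s, in which the tool goes at most 41.7 mm and 7.16 degrees, less where a joint would pass 70% of its speed; a pose out of reach is approached as far as the arm can. A call is refused whole if a number of a shift passes 0.0417 or a number of a turn 0.125, either way. A call with a gripper value outside its range is refused whole. The fingers move at their own pace and stop on an object; the grip force is fixed at half the most. Time passes only in rows, so rows that do not move let the fingers close. It gives the time, the measured TCP pose, the force, the opening and the grip force at its end, in the units of the state.
- readout.get_obs(): the state, without advancing time (a new reading comes with each control period).
- viewer.capture(name): name is "scene" or "top"; returns the picture (420x560x3 uint8, red, green, blue); there is no depth.
- viewer.camera_info(name): a dict with "fx", "fy", "cx", "cy" (pixels), "D" ([k1, k2, p1, p2, k3] as OpenCV has them; the pictures are not rectified), "origin" and "rotation" of the camera in the world. Camera axes: x right, y up, looking along -z (the intrinsics and any distortion apply to the point x, -y, -z); pixel columns grow to the right and rows downward; lengths in mm; the calibration is good to about 2 mm. A picture is of the moment at which its call begins. camera_info takes no time and is no camera call.
- order.close_job(): hands the job in; it is judged then, once.
The state is a dict: "time": time; "joint_positions": joint angles; "dq": joint speeds; "tau": joint torques, N m; "tool_pos": TCP position; "tcp_rot": TCP orientation; "contact_force": force on the tool from outside, world axes, zero at the start; "moment": the same for the moment, N m; "grip_width": finger opening in mm; "finger_force": force on a finger pad.
Only numpy, scipy, OpenCV 4.12 (cv2) and the standard library are available. Lean on these libraries where they do the work, as an engineer would, in place of code of your own. Each camera call takes 0.05 s, during which the arm holds its last target. There are 200 camera calls.

### The job

The washed grooming tools have drained in their small grey handled caddy on the tilted draining stand. With the caddy still standing on it, turn the stand's tilt knob until the platform is level and let go of the knob; then take the caddy by its handle, lift it straight up until it is about 10 cm clear of the platform, and finish while still holding it there, level and steady. Never tip the caddy, keep its comb and brush inside, leave the platform level, and do not disturb the mug, jar and tin beside the stand.

Things in the scene. Friction and masses are not known exactly. Their poses are not given: they have to be found in the camera images.
- stand: draining stand, fixed to the bench: dark steel foot plate 150 (its x) x 360 (its y) x 12 mm. Origin on the bench top right under the platform's pivot; the foot reaches from y = -240 to +120 mm. The tilt knob stands at (0, -180 mm). The platform's pivot runs along the stand's x axis. The platform and the knob are carried by the stand
- platform_top (a point): middle of the platform's upper face, 50 mm above the bench; aluminium platform 180 (x) x 200 (y) x 8 mm, rocking on a pivot 42 mm above the bench; z is square to the platform, y points away from the knob
- platform (a joint): tilt of the platform, rad; 0 = level, positive = the end next to the knob is raised (starts between 0.05 and 0.11). It moves only with the knob: 0.045 rad of tilt per rad of knob, following it within about 0.2 s, and stays where it is left
- tilt_knob (a joint): angle of the tilt knob, rad, positive counter-clockwise seen from above; range -0.6 to 2.8; starts between 1.2 and 2.4. The platform is level at 0, so the knob is turned clockwise; at 0 the knob's bar lies along the stand's x axis (square across the long foot plate), in line with two white marks on the foot. It needs about 0.06 N m and stays where it is left
- knob_grip (a point): point on the vertical axis of the knob at grip height, 101 mm above the bench. The black knob has an upright bar grip 46 mm long (this frame's x, turning with the knob), 14 mm thick (y), rising from 78 to 112 mm above the bench, over a round skirt of 48 mm diameter (72 to 78 mm above the bench)
- caddy: loose grey polypropylene caddy, 0.24 to 0.39 kg, 160 (its x) x 110 (its y) mm, walls 36 mm high and 4 mm thick, a divider along x in the middle. Origin at the centre of its underside; z up through the handle. Starts standing on the middle of the platform, tilted with it, its x roughly along the stand's x; handle top 126 mm above its underside
- caddy_grip (a point): centre of the caddy's handle bar, 112 mm above its underside. The bar runs along the caddy's x: 130 mm long, 16 mm thick (y), 28 mm tall (z), open space below it to a divider 44 mm above the underside; two posts at x = +-58 mm. Frame axes as the caddy's
- flea_comb_mid (a point): small steel flea comb 110 x 31 x 6 mm, loose in the caddy's +y compartment; point at its middle
- paw_brush_mid (a point): small wooden brush with dark bristles, 120 x 18 x 18 mm, loose in the caddy's -y compartment; point at its middle
- mug: white ceramic mug, 80 mm across, 92 mm high, on the far side of the stand near the knob, leave alone; origin at the centre of its underside
- jar: amber glass jar with steel cap, 64 mm across, 75 mm high, on the far side of the stand, leave alone; origin at the centre of its underside
- tin: flat round aluminium tin, 70 mm across, 26 mm high, on the robot's side of the stand, leave alone; origin at the centre of its underside
Not all that is in view belongs to the job. What is shaped like the caddy but pink is not meant. Leave any green look-alike of the part that bears flea_comb_mid alone.

How it is judged (in metres and radians):
On the way, in this order (a step that is already met when the one before it is completed fails the run):
1. the platform is level and at rest, with the caddy standing on it and the knob let go (value of joint platform between -0.017 and 0.017 rad and velocity of joint platform between -0.01 and 0.01 rad/s and contact force between the fingers and stand below 0.1 N and z of caddy_grip in the frame of platform_top below 0.118 m and horizontal distance between caddy_grip and platform_top below 0.06 m), for 0.2 s.
2. the caddy is lifted straight up by its handle, 6 to 16 cm clear of the platform, level (z of caddy_grip in the frame of platform_top between 0.172 and 0.272 m and horizontal distance between caddy_grip and platform_top below 0.06 m and angle between caddy_grip's own z axis and vertical below 0.07 rad and contact force between the fingers and caddy above 1 N and contact force between caddy and stand below 0.05 N), for 0.2 s.
At the end, for the whole second after the job is handed in: The fingers hold the caddy 60 to 160 mm clear of the platform, within 60 mm sideways of the platform's middle, tilted less than 0.07 rad, moving slower than 15 mm/s and 0.08 rad/s, touching nothing of the stand; flea comb and paw brush are inside it; the platform is within 0.017 rad of level (all of step 2 and linear speed of caddy below 0.015 m/s and angular speed of caddy below 0.08 rad/s and value of joint platform between -0.017 and 0.017 rad and x of flea_comb_mid in the frame of caddy between -0.08 and 0.08 m and y of flea_comb_mid in the frame of caddy between -0.055 and 0.055 m and z of flea_comb_mid in the frame of caddy between 0 and 0.045 m and x of paw_brush_mid in the frame of caddy between -0.08 and 0.08 m and y of paw_brush_mid in the frame of caddy between -0.055 and 0.055 m and z of paw_brush_mid in the frame of caddy between 0 and 0.045 m); the arm keeps its last pose, push and grip.
It fails at once if the caddy is tipped by more than 0.3 rad (angle between caddy_grip's own z axis and vertical above 0.3 rad).
It fails at once if a bystander is moved by more than 30 mm (distance of any of mug, jar, tin from where it was at the start of the episode above 0.03 m).
It also fails if it takes over 61 s, if anything falls off the work surface, if the arm or the gripper's body presses on something with over 40 N, if the wrist force passes 120 N, or if a joint passes its speed limit or range.

## Working session

There is one attempt and no reset: what is moved stays moved. The work goes in short steps, Python scripts to look and compute and a shell command to move; the robot and the scene stay as the last step left them, time stands still between calls to the robot, and variables do not carry over. Pictures are saved under pics/ and viewed, at most 10 in all, crops included, and the job is handed in when it is done.

```bash
mkdir -p pics; cat > h.py <<'E'
import numpy as np, cv2
from plant import readout, viewer, order, bot
def snap(n,f,crop=None,s=1):
    im=viewer.capture(n)[:,:,::-1]
    if crop: x0,y0,x1,y1=crop; im=im[y0:y1,x0:x1]
    if s!=1: im=cv2.resize(im,None,fx=s,fy=s,interpolation=cv2.INTER_CUBIC)
    cv2.imwrite('pics/'+f,im)
def cam(n):
    c=viewer.camera_info(n); K=np.array([[c['fx'],0,c['cx']],[0,c['fy'],c['cy']],[0,0,1.]])
    return K,np.array(c['D'],float),np.array(c['origin'],float),np.array(c['rotation'],float)
def at_z(n,px,z):
    K,D,o,R=cam(n); p=cv2.undistortPoints(np.array(px,float).reshape(-1,1,2),K,D).reshape(-1,2)
    d=np.c_[p[:,0],-p[:,1],-np.ones(len(p))]@R.T
    return o+d*((z-o[2])/d[:,2])[:,None]
def proj(n,P):
    K,D,o,R=cam(n); q=(np.array(P,float).reshape(-1,3)-o)@R; q=q*[1,-1,-1]
    return cv2.projectPoints(q,np.zeros(3),np.zeros(3),K,D)[0].reshape(-1,2)
E
python3 - <<'E'
from h import *
snap('top','t0.png'); snap('scene','s0.png')
for n in('top','scene'): print(n,*cam(n))
print(readout.get_obs())
E
```

```text
top [[506.72222471   0.         286.694589  ]
 [  0.         506.72222471 207.46806135]
 [  0.           0.           1.        ]] [-0.14653133  0.          0.          0.          0.        ] [500.68937057  13.3560476  968.63856415] [ 0.11198039  0.04232071 -1.57575839]
scene [[417.78564626   0.         275.1831306 ]
 [  0.         417.78564626 204.16758272]
 [  0.           0.           1.        ]] [-0.11498973  0.          0.          0.          0.        ] [ 961.64640699 -262.16716789  634.55804343] [ 0.74109179 -0.01666757  0.93743482]
{'time': 0.1, 'joint_positions': array([-1.36295063e+00,  3.42657760e-01,  1.52485669e+00,  9.95509867e-06,
        1.27540485e+00, -1.46018254e-01]), 'dq': array([-0.00113207, -0.00255474, -0.00255605,  0.00106842, -0.00036841,
        0.00171184]), 'tau': array([ 9.64978717e-04, -4.32006598e+01, -2.44693154e+01,  7.18473201e-02,
        5.25663374e-02, -6.28072894e-05]), 'tool_pos': array([ 181.88797501, -492.22061398,  291.6345737 ]), 'tcp_rot': array([-3.14028151e+00, -2.02445857e-04,  3.53860916e-01]), 'contact_force': array([ 0.35653058, -0.82230187, -0.17036945]), 'moment': array([-0.03799089, -0.01049124,  0.06453458]), 'finger_force': 0.0, 'grip_width': 91.75639422789213}
```

View pics/t0.png

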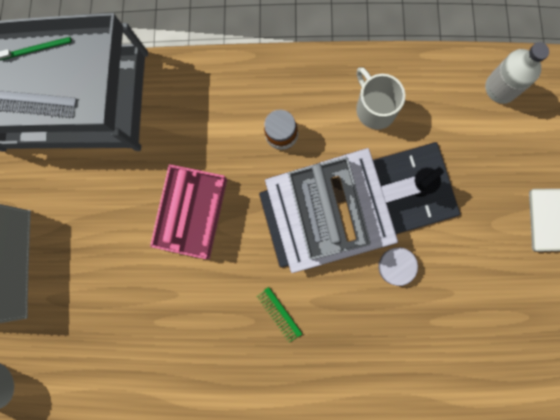

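View pics/s0.png

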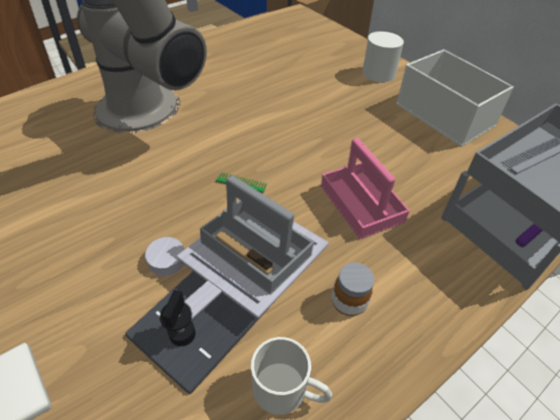

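The top view shows the grey caddy on the stand at about (335,210), the pink look-alike at (190,213), the knob at (428,181), the mug at (381,102), the jar at (281,128), the tin at (399,267) and the green comb at (280,314). The caddy that fits is the grey one, because it stands on the platform. I'll confirm this in an enlarged crop.

```bash
sed -i "s/^import numpy.*/import numpy as np, cv2\nfrom scipy.spatial.transform import Rotation as Ro/; s/np.array(c\['rotation'\],float)/Ro.from_euler('xyz',c['rotation']).as_matrix()/" h.py
python3 - <<'E'
from h import *
snap('top','t1.png',(250,130,470,290),3.6)
print(at_z('top',[[428,181]],101),at_z('top',[[412,160],[428,211]],12), proj('top',[[181,-492,291]]),proj('scene',[[0,0,0]]))
E
```

```text
[[ 642.35390673 -196.01212774  101.        ]] [[ 698.00611213 -188.11812825   12.        ]
 [ 599.19743261 -215.29129331   12.        ]] [[652.56328817 473.04108932]] [[136.99189463 105.87666402]]
```

View pics/t1.png

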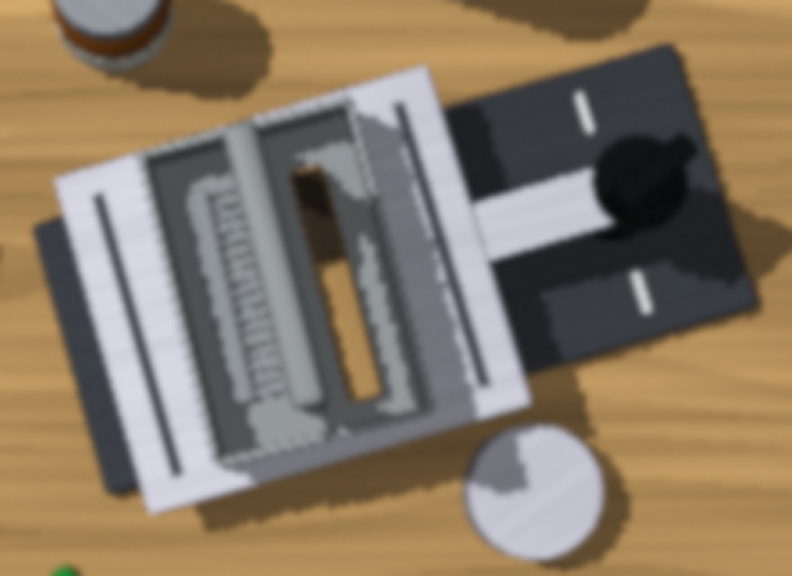

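The crop confirms it: a grey caddy with a handle bar from (238,128) to (308,402), holding the steel comb and the wooden brush. The marks are at (585,112) and (641,292). The knob skirt is near (640,187), and its bar points to the upper right at (688,147).

```bash
python3 - <<'E'
from h import *
f=lambda p:np.array(p,float)/3.6+[250,130]-.5+.5/3.6
m=at_z('top',f([[585,112],[641,292]]),12); d=m[0]-m[1]; y=np.arctan2(d[1],d[0]); k=m.mean(0); print('marks',m,'yaw',y,'knob from marks',k)
print('skirt',at_z('top',f([[640,187]]),76))
b=at_z('top',f([[688,147],[607,210]]),112)
c=at_z('top',f([[672,46],[758,302]]),12); d=c[0]-c[1];print('corners yaw',np.arctan2(d[1],d[0]),c.mean(0)) 
for yy in (y,np.arctan2(d[1],d[0])):
    ys=np.array([-np.sin(yy),np.cos(yy),0]); print('org from marks',k+180*ys,'knob from corners',c.mean(0)+60*ys)
h=at_z('top',f([[238,128],[308,402]]),176);d=h[0]-h[1]; print('handle',h,h.mean(0),np.arctan2(d[1],d[0]),np.linalg.norm(d))
k2=k.copy(); t=b[0]-k; print('bar end',b,'bar yaw',np.arctan2(t[1],t[0]),np.hypot(*t[:2]), 'knob angle',np.arctan2(t[1],t[0])-y)
p=at_z('top',f([[55,182],[427,67],[530,405],[152,513]]),50);print('plat',p.mean(0))
for q in range(0,25,2):
    print(q/10, ((proj('top',[[k[0]+s*23*np.cos(y+q/10),k[1]+s*23*np.sin(y+q/10),112] for s in(1,-1)])+.5-[250,130])*3.6).round().tolist(), end=' ')
E
```

```text
marks [[ 696.53552031 -188.32934363   12.        ]
 [ 599.68071548 -214.7203736    12.        ]] yaw 0.26602219562987706 knob from marks [ 648.10811789 -201.52485862   12.        ]
skirt [[ 645.38931739 -200.94746692   76.        ]]
corners yaw 0.28290695479330924 [ 663.08258362 -257.26945968   12.        ]
org from marks [600.78690189 -27.85648926  12.        ] knob from corners [ 647.30884495 -199.38000323   12.        ]
org from marks [597.86143799 -28.68021404  12.        ] knob from corners [ 646.33369032 -199.65457816   12.        ]
handle [[ 6.57210911e+02 -6.42010956e-02  1.76000000e+02]
 [ 5.36193645e+02 -2.90103463e+01  1.76000000e+02]] [596.70227815 -14.53727368 176.        ] 0.2347791516361491 124.43093724450347
bar end [[ 658.73774208 -216.36065435  112.        ]
 [ 628.62180062 -176.01259629  112.        ]] bar yaw -0.9490921121600975 18.25074643652196 knob angle -1.2151143077899746
plat [598.5476933  -28.12051651  50.        ]
0.0 [[644.0, 124.0], [673.0, 216.0]] 0.2 [[636.0, 127.0], [682.0, 212.0]] 0.4 [[628.0, 133.0], [690.0, 207.0]] 0.6 [[621.0, 139.0], [696.0, 200.0]] 0.8 [[616.0, 147.0], [701.0, 192.0]] 1.0 [[613.0, 156.0], [705.0, 184.0]] 1.2 [[611.0, 165.0], [706.0, 174.0]] 1.4 [[612.0, 175.0], [706.0, 165.0]] 1.6 [[614.0, 184.0], [704.0, 156.0]] 1.8 [[618.0, 193.0], [700.0, 147.0]] 2.0 [[623.0, 200.0], [694.0, 139.0]] 2.2 [[631.0, 207.0], [687.0, 132.0]] 2.4 [[639.0, 212.0], [679.0, 127.0]]
```

```bash
python3 -m creep '0.015 0.009 0 0 0 0.08 70;0.029 0.018 -0.004 0 0 0.12 70;0.029 0.018 -0.004 0 0 0.12 70;0.029 0.018 -0.004 0 0 0.12 70;0.029 0.018 -0.004 0 0 0.12 70;0.029 0.018 -0.004 0 0 0.12 70;0.029 0.018 -0.004 0 0 0.12 70;0.029 0.018 -0.004 0 0 0.12 70' && python3 -m creep '0.029 0.018 -0.004 0 0 0.12 70;0.029 0.018 -0.004 0 0 0.12 70;0.029 0.018 -0.004 0 0 0.12 70;0.029 0.018 -0.004 0 0 0.12 70;0.029 0.018 -0.004 0 0 0.12 70;0.029 0.018 -0.004 0 0 0.12 70;0.029 0.018 -0.004 0 0 0.12 70;0.029 0.018 -0.004 0 0 0.12 70'
```

```text
time: 0.82
tool_pos: [401.1, -356.3, 263.9]
tcp_rot: [-3.141, -0.0, 1.28]
contact_force: [0.4, 0.0, 0.3]
grip_width: 64.3
finger_force: 0.0
time: 1.48
tool_pos: [633.1, -212.3, 231.6]
tcp_rot: [-3.141, -0.001, 2.24]
contact_force: [0.3, -0.9, -0.4]
grip_width: 64.4
finger_force: 0.0
```

```bash
python3 -m creep '0.007 0.006 -0.02 0 0 0 70;0.007 0.006 -0.02 0 0 0 70;0 0 0 0 0 0 70;0 0 0 0 0 0 70'; python3 - <<'E'
from h import *
K=[647,-200]
pr=proj('scene',[[*K,112]])[0]
x0,y0=(pr-[60,70]).astype(int)
snap('scene','s1.png',(x0,y0,x0+130,y0+120),5)
print(x0,y0)
for q in (1.4,1.7,2.0,2.3):
    print(q,((proj('scene',[[K[0]+s*23*np.cos(.27+q),K[1]+s*23*np.sin(.27+q),112] for s in(1,-1)])+.5-[x0,y0])*5).round().tolist())
E
```

```text
time: 1.82
tool_pos: [645.3, -201.0, 190.7]
tcp_rot: [-3.14, -0.003, 2.235]
contact_force: [-0.1, -1.2, 0.1]
grip_width: 64.2
finger_force: 0.0
112 231
1.4 [[371.0, 309.0], [234.0, 403.0]]
1.7 [[355.0, 295.0], [251.0, 417.0]]
2.0 [[334.0, 287.0], [272.0, 426.0]]
2.3 [[311.0, 285.0], [296.0, 429.0]]
```

View pics/s1.png

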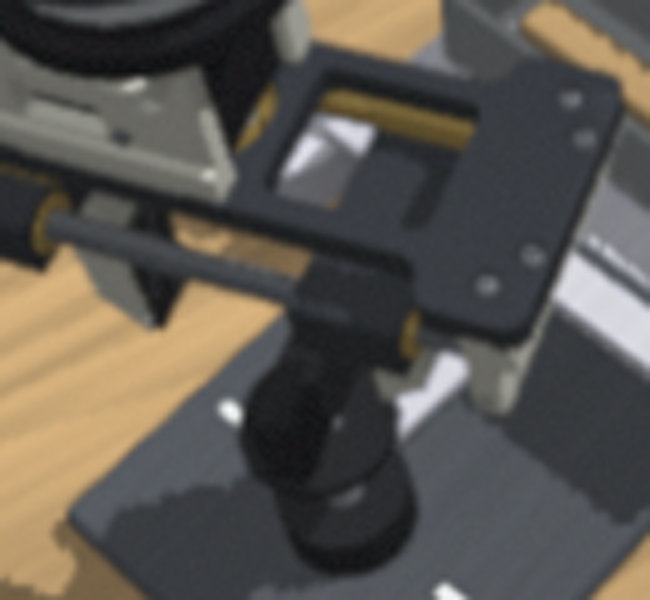

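The fingers, at crop (125,260) and (500,370), straddle the knob bar near (300,350). The bar angle matches about 2.0 rad, so I'll descend and close.

```bash
python3 -m creep '0.001 0.001 -0.013 0 0 0 70;0 0 -0.014 0 0 0 70;0 0 -0.012 0 0 0 70;0 0 0 0 0 0 70;0 0 0 0 0 0 40;0 0 0 0 0 0 20;0 0 0 0 0 0 0;0 0 0 0 0 0 0'; python3 -m creep '0 0 0 0 0 0 0;0 0 0 0 0 0 0;0 0 0 0 0 0 0'; python3 -c "
from h import *
o=readout.get_obs();print(o['moment'],o['contact_force'],o['joint_positions'])"
```

```text
time: 2.53
tool_pos: [647.2, -200.7, 154.3]
tcp_rot: [3.141, 0.002, 2.234]
contact_force: [-0.6, -1.1, 0.6]
grip_width: 42.3
finger_force: 0.0
time: 2.78
tool_pos: [647.0, -200.5, 153.4]
tcp_rot: [3.141, 0.0, 2.234]
contact_force: [-0.6, 0.1, -0.2]
grip_width: 22.0
finger_force: 0.0
[-0.04295078 -0.17062494 -0.02040507] [-0.61902208  0.06264187 -0.1650046 ] [-4.13544529e-01  7.40146345e-01  1.23060105e+00  5.91354468e-05
  1.17052297e+00 -1.07666638e+00]
```

```bash
python3 -m creep '0 0 0 0 0 0 0;0 0 0 0 0 0 0;0 0 0 0 0 0 0;0 0 0 0 0 0 0'; python3 -c "
from h import *
o=readout.get_obs();print(o['moment'],o['contact_force'])"
```

```text
time: 3.12
tool_pos: [647.4, -200.2, 153.4]
tcp_rot: [3.141, 0.001, 2.234]
contact_force: [2.9, 0.9, -0.1]
grip_width: 13.8
finger_force: 30.0
[ 0.36237793 -0.63071271  0.05112076] [ 2.88067804  0.92922957 -0.11092623]
```

```bash
R='see rows'; python3 -m creep '0 0 0 0 0 -0.06 0;0 0 0 0 0 -0.1 0;0 0 0 0 0 -0.1 0;0 0 0 0 0 -0.1 0;0 0 0 0 0 -0.1 0;0 0 0 0 0 -0.1 0;0 0 0 0 0 -0.1 0;0 0 0 0 0 -0.1 0'; python3 -m creep '0 0 0 0 0 -0.1 0;0 0 0 0 0 -0.1 0;0 0 0 0 0 -0.1 0;0 0 0 0 0 -0.1 0;0 0 0 0 0 -0.1 0;0 0 0 0 0 -0.1 0;0 0 0 0 0 -0.1 0;0 0 0 0 0 -0.1 0'; python3 -m creep '0 0 0 0 0 -0.1 0;0 0 0 0 0 -0.1 0;0 0 0 0 0 -0.1 0;0 0 0 0 0 -0.1 0;0 0 0 0 0 0 0;0 0 0 0 0 0 0;0 0 0 0 0 0 0'
```

```text
time: 3.78
tool_pos: [647.4, -200.1, 153.3]
tcp_rot: [3.14, -0.0, 1.469]
contact_force: [3.9, 2.1, -0.7]
grip_width: 13.5
finger_force: 30.0
time: 4.45
tool_pos: [647.4, -200.2, 153.4]
tcp_rot: [3.141, -0.001, 0.669]
contact_force: [3.6, 1.7, -0.8]
grip_width: 13.5
finger_force: 30.0
time: 5.03
tool_pos: [647.4, -200.2, 153.3]
tcp_rot: [3.142, -0.001, 0.277]
contact_force: [4.5, 3.2, -0.4]
grip_width: 13.5
finger_force: 30.0
```

```bash
python3 -m creep '0 0 0 0 0 0 70;0 0 0 0 0 0 70;0 0 0 0 0 0 70;0 0 0 0 0 0 70;0 0 0 0 0 0 70;0 0 0 0 0 0 70;0 0 0 0 0 0 70;0 0 0.02 0 0 0 70'; python3 -m creep '0 0 0.03 0 0 0 70;0 0 0.03 0 0 0 70;0 0 0.03 0 0 0 70;0 0 0.03 0 0 0 70;-0.03 0.01 0.007 0 0 0 70;-0.035 -0.01 0 0 0 0 70;-0.035 -0.01 0 0 0 0 70;0 0 0 0 0 0 70'; python3 - <<'E'
from h import *
snap('top','t2.png',(250,130,470,290),3.6)
snap('scene','s2.png')
E
```

```text
time: 5.7
tool_pos: [645.1, -199.8, 169.2]
tcp_rot: [-3.137, 0.006, 0.274]
contact_force: [-0.3, -0.0, -0.2]
grip_width: 61.7
finger_force: 0.0
time: 6.37
tool_pos: [541.4, -210.9, 300.1]
tcp_rot: [-3.14, 0.005, 0.272]
contact_force: [1.1, -1.0, 0.4]
grip_width: 64.3
finger_force: 0.0
```

View pics/t2.png

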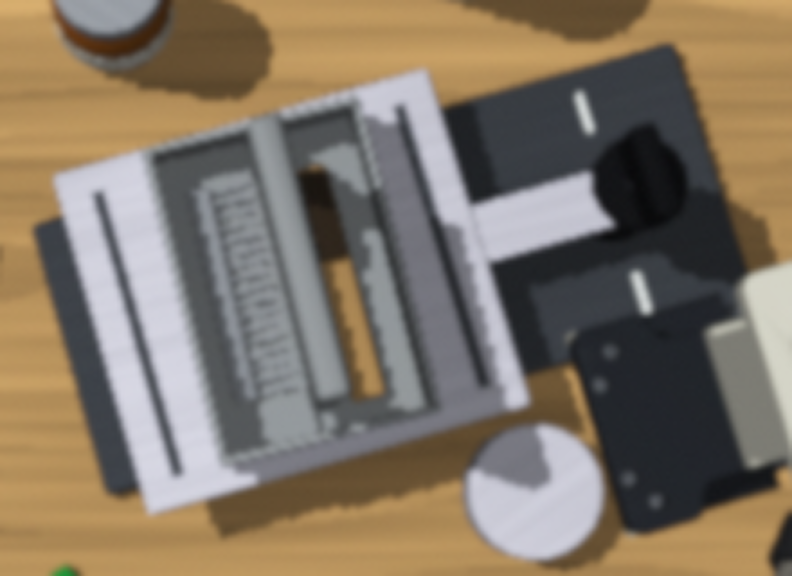

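View pics/s2.png

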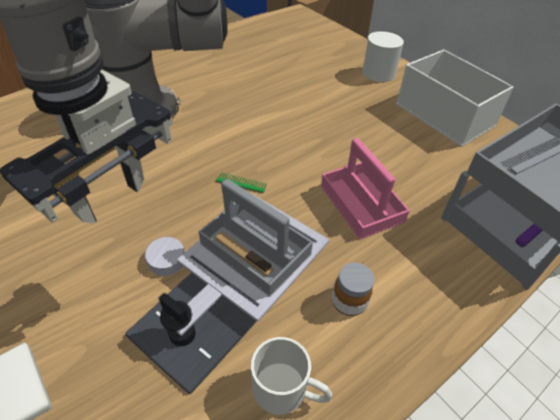

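Top crop: the knob bar is now in line with the white marks, with its end near (652,128). The handle bar's top runs from about (266,119) to (333,399). The caddy sits untipped and the tools are inside it.

```bash
python3 - <<'E'
from h import *
f=lambda p:np.array(p,float)/3.6+[250,130]-.5+.5/3.6
h=at_z('top',f([[266,119],[333,399]]),176);d=h[0]-h[1]; print('handle',h.mean(0),np.arctan2(d[1],d[0]),np.linalg.norm(d))
r=at_z('top',f([[150,155],[355,98],[438,408],[222,463]]),86);print('rim',r.mean(0)); d=r[1]-r[2]; print(np.arctan2(d[1],d[0]))
s=at_z('scene',[[227,184],[288,221]],176);d=s[0]-s[1];print(s.mean(0),d)
# predicted handle-top end pixels for tilt 0 / +-0.03
print(readout.get_obs()['tool_pos'])
p=at_z('top',f([[55,178],[427,70],[528,405],[152,513]]),50);print('plat',p.mean(0))
E
```

```text
handle [599.25431362 -26.1670661  176.        ] 0.21788419370485404 126.70905818672486
rim [599.82570384 -26.54001999  86.        ]
0.2389102186615413
[607.57524327 -27.77324221 176.        ] [-1.14806968e+02 -3.15386800e+01  5.68434189e-14]
[ 546.07320903 -210.85165898  300.97307631]
plat [598.67505803 -27.8562945   50.        ]
```

```bash
python3 -m creep '0.005 0.017 0 0 0 -0.01 70;0.008 0.028 0 0 0 -0.01 70;0.008 0.028 0 0 0 -0.01 70;0.008 0.028 0 0 0 -0.01 70;0.008 0.028 0 0 0 0 70;0.008 0.028 0 0 0 0 70;0.008 0.028 0 0 0 0 70;0 0 0 0 0 0 70';python3 -m creep '0 0 0 0 0 0 70;0 0 0 0 0 0 70;0 0 0 0 0 0 70'; python3 -c "
from h import *
print(readout.get_obs()['tool_pos'],readout.get_obs()['tcp_rot'])"
```

```text
time: 7.13
tool_pos: [601.9, -20.1, 300.1]
tcp_rot: [-3.14, -0.002, 0.239]
contact_force: [-0.5, 0.5, -0.6]
grip_width: 64.2
finger_force: 0.0
time: 7.38
tool_pos: [600.2, -26.3, 300.1]
tcp_rot: [3.141, 0.0, 0.233]
contact_force: [1.2, -0.4, 0.1]
grip_width: 64.4
finger_force: 0.0
[600.15914055 -26.29304449 300.10048979] [3.14123846e+00 9.72760818e-05 2.33073999e-01]
```

Over the handle. I'll descend to TCP z of about 209, then close.

```bash
python3 -m creep '0 0 -0.015 0 0 0 70;0 0 -0.02 0 0 0 70;0 0 -0.02 0 0 0 70;0 0 -0.018 0 0 0 70;0 0 -0.012 0 0 0 70;0 0 -0.006 0 0 0 70;0 0 0 0 0 0 70;0 0 0 0 0 0 50';python3 -m creep '0 0 0 0 0 0 35;0 0 0 0 0 0 28;0 0 0 0 0 0 24;0 0 0 0 0 0 20;0 0 0 0 0 0 16;0 0 0 0 0 0 8;0 0 0 0 0 0 0;0 0 0 0 0 0 0';python3 -m creep '0 0 0 0 0 0 0;0 0 0 0 0 0 0;0 0 0 0 0 0 0;0 0 0 0 0 0 0'
```

```text
time: 8.05
tool_pos: [600.1, -26.2, 209.7]
tcp_rot: [3.141, -0.0, 0.233]
contact_force: [-0.3, 0.7, 0.4]
grip_width: 61.0
finger_force: 0.0
time: 8.72
tool_pos: [599.9, -25.5, 209.2]
tcp_rot: [3.141, 0.0, 0.234]
contact_force: [-0.4, -0.7, 0.6]
grip_width: 15.9
finger_force: 30.0
time: 9.05
tool_pos: [600.0, -25.5, 209.3]
tcp_rot: [3.141, -0.0, 0.234]
contact_force: [-0.0, -1.0, -0.8]
grip_width: 16.1
finger_force: 30.0
```

Width is 16 mm at 30 N, so the handle is held. Lifting slowly by 100 mm.

```bash
python3 -m creep '0 0 0.003 0 0 0 0;0 0 0.006 0 0 0 0;0 0 0.008 0 0 0 0;0 0 0.01 0 0 0 0;0 0 0.01 0 0 0 0;0 0 0.01 0 0 0 0;0 0 0.01 0 0 0 0;0 0 0.01 0 0 0 0';python3 -m creep '0 0 0.01 0 0 0 0;0 0 0.01 0 0 0 0;0 0 0.007 0 0 0 0;0 0 0.004 0 0 0 0;0 0 0.002 0 0 0 0;0 0 0 0 0 0 0;0 0 0 0 0 0 0;0 0 0 0 0 0 0'; python3 -m creep '0 0 0 0 0 0 0;0 0 0 0 0 0 0;0 0 0 0 0 0 0;0 0 0 0 0 0 0;0 0 0 0 0 0 0;0 0 0 0 0 0 0'; python3 - <<'E'
from h import *
snap('scene','s3.png',(100,90,390,310),2.7)
print(readout.get_obs()['moment'])
E
```

```text
time: 9.72
tool_pos: [599.9, -25.5, 277.7]
tcp_rot: [3.141, -0.001, 0.234]
contact_force: [0.2, 0.1, -3.9]
grip_width: 15.9
finger_force: 30.0
time: 10.38
tool_pos: [599.7, -25.5, 308.5]
tcp_rot: [-3.141, 0.001, 0.234]
contact_force: [-0.3, -0.2, -3.4]
grip_width: 15.5
finger_force: 30.0
time: 10.88
tool_pos: [599.9, -25.5, 309.2]
tcp_rot: [3.142, 0.0, 0.234]
contact_force: [0.2, 0.5, -2.9]
grip_width: 15.8
finger_force: 30.0
[0.00630249 0.01100295 0.04346452]
```

View pics/s3.png

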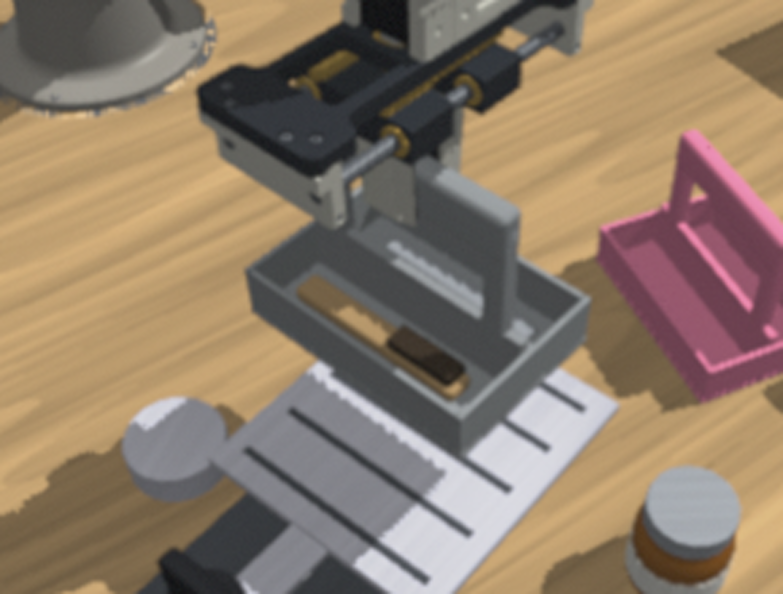

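The caddy hangs level in the fingers, with its rim spanning (250,272) to (588,300), clear of the platform. The brush (380,340) and comb (440,270) are inside, and the wrist moments are near zero. Handing in.

```bash
python3 -c "
from h import *
print(order.close_job())"
```

```text
the job is handed in; nothing more can be done
None
```

I levelled the platform and let go of the knob, then lifted the caddy about 100 mm straight up by its handle and handed the job in while holding it level and steady, with comb and brush inside; the verdict was not shown.

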